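# Jack up the weighing slab and hold it

## Task

The front feet of the weighing slab are to be changed: stand the small lever jack lengthways on the narrow plinth, with its domed saddle centred under the marked lift pad on the slab's tongue, and let go of it. Pump the handle once as a trial (all the way down so that the slab's front rises, then let it come all the way up again), then press it all the way down a second time and finish while holding it down, with the slab's front carried by the jack alone. Raise the slab by the jack only, never by hand, and leave the two vials and the timer where they are.

Things in the scene. Friction and masses are not known exactly. Their poses are not given: they have to be found in the camera images.
- jack: loose dark steel lever jack, 0.5 kg in all. Base plate 170 x 40 x 8 mm; origin on its underside, straight below the pivot; x along the base toward the nose (saddle end), z up. Base runs from x = -90 to x = +80 mm. At the pivot two upright cheeks form a block 32 mm long (x), 36 mm wide (y), from z = 8 to 64 mm: pinch the jack here, across y, near its centre of mass. A steel lever passes between the cheeks on a pivot at z = 50 mm; nothing of the jack stands higher than 90 mm
- jack_lever (a joint): lever of the jack, rad: 0 = handle all the way up (saddle lowest), 0.5 = handle all the way down against its stop (saddle highest, 32 mm higher). A spring lifts the handle again by itself; pressing it down takes 2 to 3 N unloaded and 6 to 10 N with the slab's load. The load alone also lifts the handle
- saddle (a point): centre of the steel ball (radius 13 mm) on the lever's nose end, the saddle; its top touches the lift pad. With the handle up it lies 64 mm ahead of the jack's origin (x) and 38 mm above the base's underside; the handle all the way down brings it to 62 mm ahead and 70 mm up
- handle_pad (a point): centre of the upper face of the black rubber paddle (36 mm long, 34 mm wide, 12 mm thick) at the handle end: press here from above. With the handle up about 95 mm behind the jack's origin and 82 mm above the base's underside, with the handle all the way down about 99 mm behind and 32 mm above; the pivot lies at 50 mm above the underside
- plinth: fixed narrow grey block 225 x 48 mm, 25 mm high, its top the support for the jack; its origin lies on the bench straight below the lift pad, x along the block toward the slab; the block runs from x = -200 to x = +25 mm, y = -24 to 24 mm. The jack fits under the pad only on it: on the bench the saddle stays too low
- slab: stone slab 105 x 160 x 22 mm carrying a low white balance, 1.5 kg, hinged at its rear edge, resting on two front feet; its underside is 88 mm above the bench, its highest point 137 mm. Origin on the hinge axis, x away from the tongue, y along the hinge. Fixed to its front edge is a steel tongue 40 mm wide
- slab_tilt (a joint): tilt of the slab, rad: 0 = resting on its feet, grows as the front rises; 0.1 is 12 mm at the lift pad; the jack's full stroke gives about 0.16
- lift_pad (a point): centre of the underside of the lift pad, a steel disc 30 mm across under the tongue, 88 mm above the bench (63 mm above the plinth), 120 mm in front of the hinge; a small dark button on top of the tongue marks it. The tongue ends 20 mm in front of it and its top is 100 mm above the bench. With the handle up the saddle's top passes 12 mm below the pad, so bring the jack in along the plinth, not from above
- reagent_vial_0: loose vial with cap, 23 mm wide, 46 mm high, to the right of the slab; origin at the centre of its underside; bystander
- reagent_vial_1: loose vial with cap, 23 mm wide, 46 mm high, to the left near the bench's front edge; origin at the centre of its underside; bystander
- bench_timer: loose white timer with dial, 66 x 66 x 46 mm, at the left; origin at the centre of its underside; bystander

How it is judged:
By the outcome, as a careful person would: the job done as asked, in the order asked, and still so for the second after the job is handed in, while the arm keeps its last pose, push and grip.
It also fails if it takes over 50 s, if anything falls off the work surface, if the arm or the gripper's body presses on something with over 40 N, if the wrist force passes 120 N, or if a joint passes its speed limit or range.

## Robot

A 6-joint arm with a two-finger parallel gripper is mounted at the origin on a cart in front of the work surface, level with it; the furniture and walls round the work are solid. World frame = base frame: x ahead of the robot, y to its left, z up, the work surface at z = 0. Lengths are in m, angles in rad, forces in N, time in s.
With the tool pointing down it reaches from about 0.35 to 0.925 m from the base axis. Payload 6.4 kg.
Tool frame: the origin (TCP) lies on the centre line of the jaws, within the pads' length; the fingertips stand 17 mm ahead of it and the grasp point (between the pads) lies 2 mm behind it; z points along the fingers, y is the line along which they close (so a half turn about z gives the same grasp; the last joint's range is limited). The gripper opens to 85 mm and grips with 20 to 120 N. Pads are 22 mm wide; open, the fingers measure 114 mm over their backs; the gripper's body (76 mm by 85 mm) begins 54 mm behind the grasp point. The pads swing forward as they close: fully open they stand 13 mm farther back than shut.
Start: joints at [-1.312, 0.245, 1.558, -0, 1.339, -0.174], TCP at [0.273, -0.59, 0.248] pointing down, gripper open.
Joint ranges: [-3.13, 3.13], [-1.02, 2.26], [0.13, 2.54], [-0.95, 4.09], [0.21, 2.88], [-2.74, 2.74]. Speed limits (rad/s): [2.57, 2.57, 3.14, 3.14, 3.14, 3.14].

## Interface

Orientations are given as a 3x3 rotation matrix whose columns are the frame's x, y, z axes.
In Python, from workcell import ctrl gives the robot as it stands. The module is installed in compiled form; this text tells all that it offers.
- The arm moves only by the tool send_rows, never from a script. Its argument "increments" is a list of rows, each a list of 5 numbers: the closure, from -1 (fully open) to 1 (shut), then the shift along the world's x, y, z in m, then the turn about the world's z in degrees. A call has 1 to 20 rows; each row is the pose to reach, as a shift and turn from the pose commanded when the call began; what a row does not reach only later rows make up. A row lasts 1/10 s, in which the tool goes at most 50 mm and 8.59 degrees, less where a joint would pass 70% of its speed; a pose out of reach is approached as far as the arm can. A call with a gripper value outside its range is refused whole. The fingers move at their own pace and stop on an object; the grip force is fixed at half the most. Time passes only in rows, so rows that repeat a pose let the fingers close. It gives the time, the measured TCP pose, the force, the opening and the grip force at its end, in the units of the state.
- ctrl.get_obs(): the state, without advancing time (a new reading comes with each control period).
- ctrl.get_image(name): name is "side" or "top"; returns a dict with "color" (400x640x3 uint8, blue, green, red), "depth" (400x640 float32, m along the optical axis (not along the pixel's ray), 0 where there is no reading), "mtx" (3x3 intrinsics, pixels), "T" (4x4, takes a point from camera to world coordinates). Camera axes: x right, y up, looking along -z (the intrinsics and any distortion apply to the point x, -y, -z); pixel columns grow to the right and rows downward; lengths in m; the calibration is good to about 2 mm. A picture is of the moment at which its call begins.
- ctrl.hand_in(): hands the job in; it is judged then, once.
The state is a dict: "time": time; "joints": joint angles; "joint_vel": joint speeds; "tau": joint torques, N m; "eef_pos": TCP position; "orientation": TCP orientation; "contact_force": force on the tool from outside, world axes, zero at the start; "ft_torque": the same for the moment, N m; "opening": opening from 0.0 (shut) to 1.0 (fully open); "gripper_force": force on a finger pad.
Only numpy, scipy, OpenCV 4.12 (cv2) and the standard library are available. Lean on these libraries where they do the work, as an engineer would, in place of code of your own. Each camera call takes 0.05 s, during which the arm holds its last target. There are 200 camera calls.

## Working session

There is one attempt and no reset: what is moved stays moved. The work goes in short steps, Python scripts to look and compute and a tool call to move; the robot and the scene stay as the last step left them, time stands still between calls to the robot, and variables do not carry over. Pictures are saved under pics/ and viewed, at most 10 in all, crops included, and the job is handed in when it is done.

Besides the shell and the picture viewer there is one more tool, called after "Request:" by a JSON object that holds its "fn" and its "kwargs", one argument or row to a line. send_rows: Moves the arm, as the interface text tells. Its arguments: {"type":"object","properties":{"increments":{"type":"array"}},"required":["increments"]}

```bash
mkdir -p pics; cat > h.py <<'E'
import numpy as np,cv2
from workcell import ctrl
def grab(n,tag):
    d=ctrl.get_image(n); cv2.imwrite(f'pics/{tag}.png',d['color']); np.savez(f'{tag}.npz',**d); return d
def pts(d):
    h,w=d['depth'].shape; v,u=np.mgrid[:h,:w]; K=d['mtx']; z=d['depth']
    p=np.stack([(u-K[0,2])/K[0,0]*z,-(v-K[1,2])/K[1,1]*z,-z],-1)
    return p@d['T'][:3,:3].T+d['T'][:3,3]
def ray(d,u,v,zp):
    K=d['mtx']; r=d['T'][:3,:3]@np.array([(u-K[0,2])/K[0,0],-(v-K[1,2])/K[1,1],-1]); o=d['T'][:3,3]
    return o+r*(zp-o[2])/r[2]
E
python3 - <<'E'
from h import *
for n in('side','top'):
    d=grab(n,n+'0'); print(n,d['mtx'].round(1).tolist(),d['T'].round(3).tolist(), (d['depth']==0).mean())
o=ctrl.get_obs(); print(o)
E
```

```text
side [[413.7, 0.0, 322.0], [0.0, 413.7, 202.1], [0.0, 0.0, 1.0]] [[-0.927, 0.221, -0.301, 0.266], [-0.374, -0.572, 0.73, 0.805], [-0.011, 0.79, 0.613, 0.593], [0.0, 0.0, 0.0, 1.0]] 0.0040234375
top [[403.8, 0.0, 323.3], [0.0, 403.8, 192.6], [0.0, 0.0, 1.0]] [[0.017, 0.983, -0.183, 0.348], [-1.0, 0.02, 0.015, 0.181], [0.019, 0.183, 0.983, 1.101], [0.0, 0.0, 0.0, 1.0]] 0.0037734375
{'time': 0.1, 'joints': array([-1.31207140e+00,  2.45762566e-01,  1.55889919e+00, -1.14621686e-05,
        1.33867700e+00, -1.74105036e-01]), 'joint_vel': array([ 0.00168536,  0.00012402, -0.00379235,  0.00022585, -0.00215086,
       -0.00058554]), 'tau': array([ 8.26924816e-05, -4.30680835e+01, -3.27124679e+01, -1.55072071e-04,
        2.92198776e-03,  1.21598443e-06]), 'eef_pos': array([ 0.2725149 , -0.58959757,  0.24727495]), 'orientation': array([[ 9.07781341e-01,  4.19443473e-01, -4.57521662e-04],
       [ 4.19443621e-01, -9.07779824e-01,  1.68513725e-03],
       [ 2.91490887e-04, -1.72164070e-03, -9.99998475e-01]]), 'contact_force': array([-0.45028841, -0.03160632, -0.5642875 ]), 'ft_torque': array([0.00926284, 0.01903018, 0.01436877]), 'gripper_force': 0.0, 'opening': 1.0023537640566382}
```

View pics/top0.png

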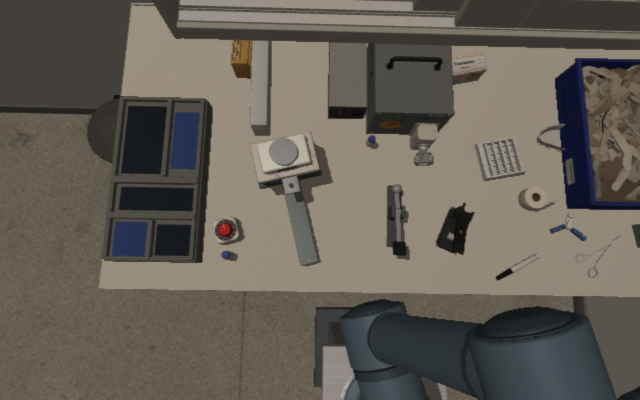

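View pics/side0.png

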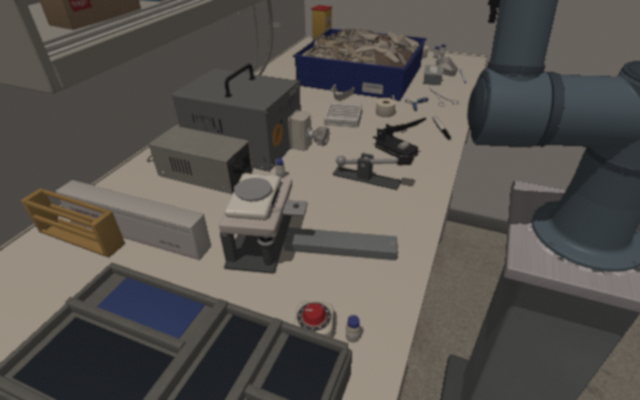

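The top view shows the jack at about (397,218), with its saddle at (397,188) and paddle at (399,248). The plinth runs from (292,190) to (308,262), and the tongue button is near (291,186). The side view agrees with this.

```bash
python3 - <<'E'
from h import *
d=dict(np.load('top0.npz')); P=pts(d); c=d['color'].astype(int)
def box(u0,u1,v0,v1): 
    m=np.zeros(P.shape[:2],bool); m[v0:v1,u0:u1]=1; return m
print('bench z',np.median(P[230:260,340:370,2]))
def rect(m,tag,zp):
    m=cv2.morphologyEx(m.astype(np.uint8),cv2.MORPH_OPEN,np.ones((2,2)))
    v,u=np.nonzero(m); q=np.array([ray(d,a,b,zp)[:2] for a,b in zip(u,v)],np.float32)
    print(tag,len(u),'z',np.median(P[m>0][:,2]).round(4),'rect',cv2.minAreaRect(q*1000),'px',cv2.boundingRect(m))
    bp=cv2.boxPoints(cv2.minAreaRect(q*1000)); print(bp.round(0).tolist())
g=c.sum(2)/3
rect(box(280,325,194,270)&(g<135)&(abs(P[...,2]-.025)<.012),'plinth',.025)
J=box(378,416,175,262)
rect(J&(g<95)&(P[...,2]<.022),'base',.008)
for t,m in (('paddle',J&(g<40)&(P[...,2]>.06)),('high',J&(P[...,2]>.03))): rect(m,t,.08 if t=='paddle' else .07)
rect(J&(g<120),'jack all',.008)
rect(box(270,310,176,200)&(abs(P[...,2]-.1)<.008),'tongue',.1)
big=lambda im:cv2.resize(im,None,fx=6,fy=6,interpolation=cv2.INTER_CUBIC)
cv2.imwrite('pics/crop1.png',np.hstack([big(d['color'][170:268,270:330]),big(d['color'][170:268,370:430])]))
E
```

```text
bench z 0.0004685751949061734
plinth 1284 z 0.0258 rect ((450.0769958496094, 219.4120635986328), (193.4593505859375, 47.78966522216797), 14.347373008728027) px (286, 195, 33, 72)
[[350.0, 219.0], [362.0, 172.0], [550.0, 220.0], [538.0, 267.0]]
base 639 z 0.0079 rect ((473.57769775390625, -43.13935089111328), (59.3822021484375, 201.1755828857422), 89.27363586425781) px (388, 186, 23, 75)
[[373.0, -72.0], [574.0, -74.0], [575.0, -15.0], [373.0, -12.0]]
paddle 161 z 0.0823 rect ((398.114990234375, -29.99639320373535), (30.36005401611328, 34.256778717041016), 88.80298614501953) px (394, 242, 13, 15)
[[381.0, -45.0], [415.0, -46.0], [416.0, -15.0], [381.0, -14.0]]
high 630 z 0.0624 rect ((472.8601989746094, -28.772485733032227), (183.46287536621094, 41.80139923095703), 0.12645570933818817) px (390, 185, 18, 72)
[[381.0, -8.0], [381.0, -50.0], [565.0, -49.0], [565.0, -8.0]]
jack all 1328 z 0.0119 rect ((475.117431640625, -40.59295654296875), (205.0565948486328, 61.949485778808594), 0.2663540542125702) px (387, 185, 24, 76)
[[372.0, -10.0], [373.0, -72.0], [578.0, -71.0], [578.0, -9.0]]
tongue 288 z 0.1006 rect ((548.664306640625, 258.61639404296875), (44.544708251953125, 67.7018051147461), 12.82547378540039) px (272, 177, 30, 19)
[[519.0, 287.0], [534.0, 221.0], [578.0, 231.0], [563.0, 297.0]]
```

View pics/crop1.png

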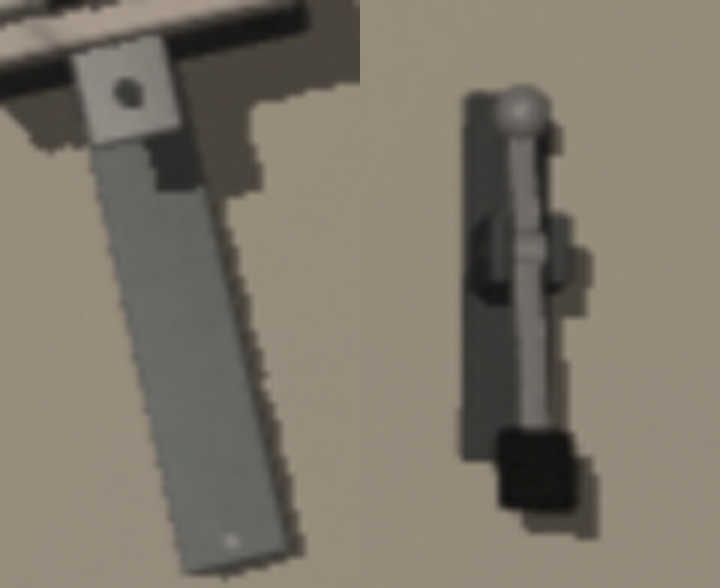

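```bash
python3 - <<'E'
from h import *
d=dict(np.load('top0.npz')); P=pts(d)
r=lambda u,v,z:(ray(d,u,v,z)[:2]*1000).round(1)
print('button',r(291.2,185.4,.102)); s,pv,pd=r(396.8,188.5,.042),r(398.2,211.2,.058),r(399.4,248.2,.082)
print('saddle',s,'pivot',pv,'paddle',pd, 'dist s-pd',np.hypot(*(s-pd)),'yaw',np.degrees(np.arctan2(*(s-pd)[::-1])))
# base corners crop: left edge nose (465,93), tail(461,460)
f=lambda a,b:(370+(a-360)/6-.4,170+b/6-.4)
print('base left edge',r(*f(467,92),.008),r(*f(461,460),.008))
print('plinth corners',r(270+182/6-.4,170+572/6-.4,.025),r(270+286/6-.4,170+550/6-.4,.025))
b=r(291.2,185.4,.102);e=(r(270+182/6-.4,170+572/6-.4,.025)+r(270+286/6-.4,170+550/6-.4,.025))/2
print('axis yaw',np.degrees(np.arctan2(*(b-e)[::-1])),np.hypot(*(b-e)))
# side view check of ball and button
d2=dict(np.load('side0.npz'))
for n,u,v,z in(('ball',340,161,.042),('btn',296,206,.102)): print(n,(ray(d2,u,v,z)*1000).round(0))
E
```

```text
button [551.2 246.9]
saddle [560.8 -32.2] pivot [497.1 -31.6] paddle [400.  -28.1] dist s-pd 160.85226140778994 yaw -1.4605833859380672
base left edge [577.1 -13.2] [408.3  -8.4]
plinth corners [354.8 222.5] [365.  177.2]
axis yaw 13.817571810060642 197.0009961903747
ball [558. -21.  42.]
btn [549. 250. 102.]
```

Request:
{"fn": "send_rows", "kwargs": {
  "increments": [
    [-1,0.019,0.047,0,-4],
    [-1,0.038,0.094,0,-8],
    [-1,0.056,0.14,0,-12],
    [-1,0.075,0.187,0,-16],
    [-1,0.094,0.234,0,-20],
    [-1,0.112,0.28,0,-24],
    [-1,0.131,0.327,0,-26.3],
    [-1,0.15,0.374,0,-26.3],
    [-1,0.169,0.42,-0.02,-26.3],
    [-1,0.187,0.467,-0.04,-26.3],
    [-1,0.206,0.514,-0.06,-26.3],
    [-1,0.224,0.559,-0.08,-26.3],
    [-1,0.224,0.559,-0.1,-26.3],
    [-1,0.224,0.559,-0.11,-26.3]
  ]
}}

```text
time: 1.5
eef_pos: [0.4951, -0.0286, 0.1354]
orientation: [[1.0, -0.022, -0.005], [-0.022, -1.0, 0.002], [-0.005, -0.001, -1.0]]
contact_force: [-0.9, -0.2, -0.1]
opening: 0.997
gripper_force: 0.0
```

```bash
python3 - <<'E'
from h import *
a=grab('top','t1');b=grab('side','s1')
o=ctrl.get_obs();print(o['eef_pos'],np.degrees(np.arctan2(o['orientation'][1,0],o['orientation'][0,0])),o['time'])
cv2.imwrite('pics/c2.png',np.hstack([cv2.resize(a['color'][160:280,350:450],None,fx=4,fy=4),cv2.resize(b['color'][100:220,310:410],None,fx=4,fy=4)]))
E
```

```text
[ 0.49515166 -0.03082623  0.1364377 ] -1.4668292525914453 1.6
```

View pics/c2.png

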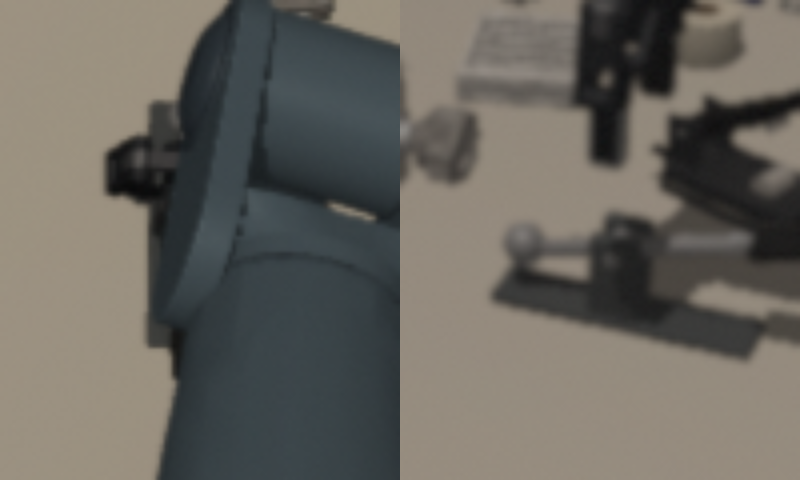

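Top crop: the fingers sit level with the cheeks. Side crop: the cheek block at (620,270) lies straight below the near finger at (605,130). I'll descend and pinch.

Request:
{"fn": "send_rows", "kwargs": {
  "increments": [
    [-1,0.001,0,-0.03,0],
    [-1,0.001,0,-0.06,0],
    [-1,0.001,0,-0.08,0],
    [-1,0.001,0,-0.093,0],
    [-1,0.001,0,-0.093,0],
    [1,0.001,0,-0.093,0],
    [1,0.001,0,-0.093,0],
    [1,0.001,0,-0.093,0],
    [1,0.001,0,-0.093,0],
    [1,0.001,0,-0.093,0],
    [1,0.001,0,-0.093,0],
    [1,0.001,0,-0.093,0],
    [1,0.001,0,-0.093,0],
    [1,0.001,0,-0.093,0]
  ]
}}

```text
time: 3.0
eef_pos: [0.4985, -0.0311, 0.0465]
orientation: [[1.0, -0.026, 0.002], [-0.026, -1.0, -0.0], [0.002, 0.0, -1.0]]
contact_force: [-1.6, 0.9, 6.0]
opening: 0.411
gripper_force: 60.4
```

Request:
{"fn": "send_rows", "kwargs": {
  "increments": [
    [1,0,0,0.02,0],
    [1,0,0,0.045,0],
    [1,-0.01,0.01,0.07,0],
    [1,-0.03,0.04,0.075,2],
    [1,-0.05,0.07,0.075,5],
    [1,-0.067,0.1,0.075,8],
    [1,-0.067,0.13,0.075,10],
    [1,-0.067,0.16,0.075,12],
    [1,-0.067,0.19,0.075,14],
    [1,-0.067,0.22,0.075,15.5],
    [1,-0.067,0.24,0.075,15.5],
    [1,-0.067,0.248,0.075,15.5],
    [1,-0.067,0.248,0.075,15.5],
    [1,-0.067,0.248,0.075,15.5]
  ]
}}

```text
time: 4.4
eef_pos: [0.4302, 0.2163, 0.1198]
orientation: [[0.97, 0.242, -0.001], [0.242, -0.97, -0.001], [-0.001, 0.0, -1.0]]
contact_force: [0.2, 0.4, -4.2]
opening: 0.411
gripper_force: 61.5
```

```bash
python3 - <<'E'
from h import *
a=grab('top','t2');b=grab('side','s2')
o=ctrl.get_obs();print(o['eef_pos'],np.degrees(np.arctan2(o['orientation'][1,0],o['orientation'][0,0])),o['time'],o['gripper_force'])
cv2.imwrite('pics/c3.png',np.hstack([cv2.resize(a['color'][165:275,250:350],None,fx=4,fy=4),cv2.resize(b['color'][160:270,240:340],None,fx=4,fy=4)]))
E
```

```text
[0.43051847 0.21603537 0.12005488] 13.932980475404106 4.5 61.500853300094604
```

View pics/c3.png

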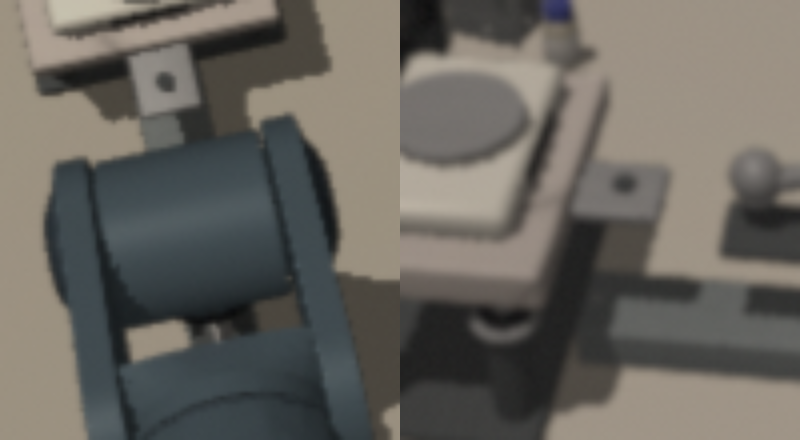

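The side crop shows the ball at full-image pixel (328.75,203.75) and the button at (296,205.75). I'll compare the two in the same view.

```bash
python3 - <<'E'
from h import *
d=dict(np.load('s2.npz')); P=pts(d)
m=np.zeros((400,640),bool);m[193:216,318:339]=1
q=P[m&(P[...,2]>.09)]; print(len(q))
ball=ray(d,328.6,203.6,.1116);btn=ray(d,295.8,205.6,.102)
ex=np.array([np.cos(np.radians(13.93)),np.sin(np.radians(13.93))]);ey=np.array([-ex[1],ex[0]])
D=(btn-ball)[:2]*1000
print(ball,btn,'along',D@ex,'lat',D@ey)
# sphere fit to depth, fixed radius
from scipy.optimize import least_squares
q=q[np.linalg.norm(q-(ball),axis=1)<.02]
s=least_squares(lambda c:np.linalg.norm(q-c,axis=1)-.013,ball,loss='soft_l1',f_scale=.001);print('sphere',s.x,np.abs(s.fun).mean(),len(q))
o=ctrl.get_obs(); t=o['eef_pos'][:2]
print('ball rel TCP',(ball[:2]-t)@ex,(ball[:2]-t)@ey,(s.x[:2]-t)@ex,(s.x[:2]-t)@ey)
# button depth & plinth edges in side
bm=P[200:212,288:304].reshape(-1,3);print(np.median(bm,0))
E
```

```text
175
[0.48956424 0.23206296 0.1116    ] [0.55035159 0.24910391 0.102     ] along 63.10200098503163 lat 1.9060701886567488
sphere [0.48798325 0.23199988 0.11112998] 0.0010067975164774715 173
ball rel TCP 0.06116769630533119 0.0013417674532165277 0.05961801558529005 0.0016611432482797938
[0.55271139 0.24839189 0.10016627]
```

Request:
{"fn": "send_rows", "kwargs": {
  "increments": [
    [1,0,0.001,-0.015,0],
    [1,0,0.002,-0.03,0],
    [1,0,0.002,-0.04,0],
    [1,0,0.002,-0.044,0],
    [1,0.005,0.003,-0.044,0],
    [1,0.013,0.005,-0.044,0],
    [1,0.022,0.007,-0.044,0],
    [1,0.031,0.009,-0.044,0],
    [1,0.04,0.011,-0.044,0],
    [1,0.048,0.013,-0.044,0],
    [1,0.055,0.015,-0.044,0],
    [1,0.059,0.016,-0.044,0],
    [1,0.061,0.0165,-0.044,0],
    [1,0.061,0.0165,-0.044,0],
    [1,0.061,0.0165,-0.044,0]
  ]
}}

```text
time: 6.0
eef_pos: [0.4913, 0.2334, 0.0761]
orientation: [[0.97, 0.242, -0.001], [0.242, -0.97, -0.0], [-0.001, -0.0, -1.0]]
contact_force: [-0.5, 0.5, -5.1]
opening: 0.409
gripper_force: 61.6
```

```bash
python3 - <<'E'
from h import *
a=grab('top','t3');b=grab('side','s3')
o=ctrl.get_obs();print(o['eef_pos'],o['contact_force'],o['time'],o['gripper_force'])
cv2.imwrite('pics/c4.png',cv2.resize(b['color'][180:270,260:400],None,fx=5,fy=5))
E
```

```text
[0.49125379 0.23336249 0.07616094] [ 0.47741703 -0.17121462 -4.55557219] 6.1 61.576645374298096
```

View pics/c4.png

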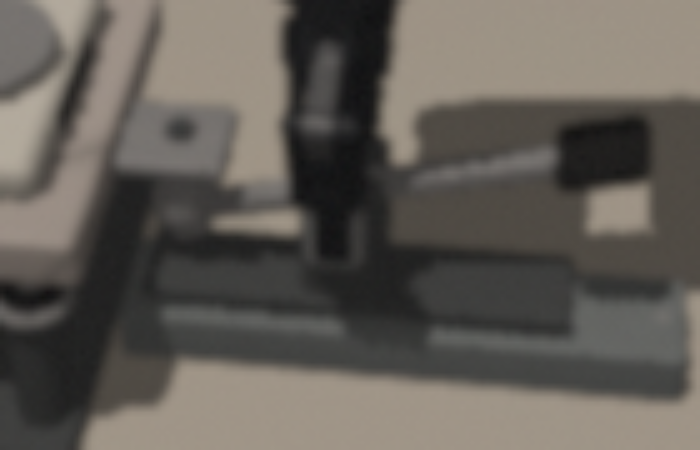

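The side crop shows the jack over the plinth with the ball just visible under the tongue at (187,215). Its near rear base corner is at (572,333) and the plinth's near rear top corner is at (685,362). I'll check those numerically.

```bash
python3 - <<'E'
from h import *
d=dict(np.load('s3.npz'))
ex=np.array([np.cos(np.radians(13.93)),np.sin(np.radians(13.93))]);ey=np.array([-ex[1],ex[0]])
f=lambda x,y,z:ray(d,260+x/5-.4,180+y/5-.4,z)[:2]*1000
btn=f(180,129,.102)
for n,x,y,z in(('base rear near bottom',572,336,.030),('base rear near top',572,318,.038),('base rear far top',572,260,.038),('base front far top',158,238,.038),('base front near top',158,290,.038),('plinth rear near top',685,362,.025),('plinth rear far top',672,282,.025),('plinth front near top',160,318,.025),('paddle c top',603,140,.112)):
    D=f(x,y,z)-btn; print(n,(D@ex).round(1),(D@ey).round(1))
# blob: paddle
g=d['color'].sum(2)/3
E
```

```text
base rear near bottom -155.1 19.2
base rear near top -154.5 17.6
base rear far top -153.1 -16.0
base front far top 13.9 -8.0
base front near top 7.7 22.5
plinth rear near top -199.0 22.8
plinth rear far top -193.9 -22.5
plinth front near top 7.2 24.7
paddle c top -160.3 -0.9
```

Request:
{"fn": "send_rows", "kwargs": {
  "increments": [
    [1,0.001,0,-0.001,0],
    [1,0.001,0,-0.002,0],
    [1,0.001,0,-0.003,0],
    [1,0.001,0,-0.004,0],
    [1,0.001,0,-0.005,0],
    [1,0.001,0,-0.0055,0],
    [1,0.001,0,-0.0055,0]
  ]
}}

```text
time: 6.8
eef_pos: [0.4925, 0.2334, 0.0715]
orientation: [[0.97, 0.242, -0.001], [0.242, -0.97, -0.0], [-0.001, 0.0, -1.0]]
contact_force: [-5.4, -1.9, 3.3]
opening: 0.418
gripper_force: 62.8
```

Request:
{"fn": "send_rows", "kwargs": {
  "increments": [
    [-1,0,0,0,0],
    [-1,0,0,0,0],
    [-1,0,0,0,0],
    [-1,0,0,0,0],
    [-1,0,0,0,0],
    [-1,0,0,0.02,0],
    [-1,0,0,0.05,0],
    [-1,0,0,0.08,0],
    [-1,-0.02,-0.005,0.1,0],
    [1,-0.05,-0.0125,0.1,0],
    [1,-0.08,-0.02,0.1,0],
    [1,-0.095,-0.0237,0.1,0],
    [1,-0.095,-0.0237,0.1,0],
    [1,-0.095,-0.0237,0.1,0],
    [1,-0.095,-0.0237,0.1,0],
    [1,-0.095,-0.0237,0.1,0],
    [1,-0.095,-0.0237,0.1,0]
  ]
}}

```text
time: 8.5
eef_pos: [0.3982, 0.2098, 0.1708]
orientation: [[0.97, 0.242, -0.0], [0.242, -0.97, -0.0], [-0.0, -0.0, -1.0]]
contact_force: [0.2, -0.3, -0.3]
opening: 0.0
gripper_force: 0.0
```

```bash
python3 - <<'E'
from h import *
b=grab('side','s4')
o=ctrl.get_obs();print(o['eef_pos'],o['contact_force'],o['time'],o['opening'])
cv2.imwrite('pics/c5.png',cv2.resize(b['color'][140:270,260:400],None,fx=5,fy=4.5))
E
```

```text
[0.39800295 0.20974886 0.17070735] [0.03538006 0.63366447 0.58473812] 8.55 -0.0025046526210251293
```

View pics/c5.png

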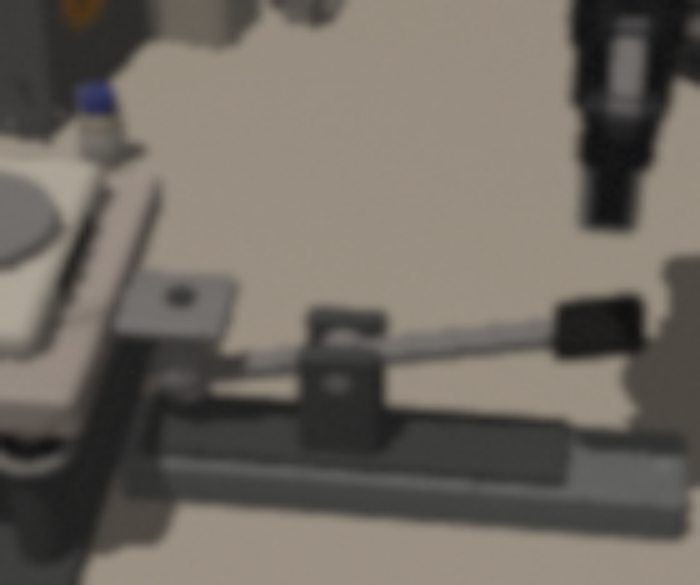

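```bash
python3 - <<'E'
from h import *
d=dict(np.load('s4.npz'))
ex=np.array([np.cos(np.radians(13.93)),np.sin(np.radians(13.93))]);ey=np.array([-ex[1],ex[0]])
f=lambda x,y,z:ray(d,260+x/5-.4,140+y/4.5-.4,z)[:2]*1000
btn=f(180,296,.102); t=ctrl.get_obs()['eef_pos'][:2]*1000
for n,x,y,z in(('base rear near bottom',568,486,.025),('base rear near top',568,466,.033),('base rear far top',568,425,.033),('base front near top',160,456,.033),('plinth rear near top',685,510,.025),('plinth rear near bot',685,537,0),('plinth front near top',160,462,.025),('paddle top c',597,315,.107),('cheek top near L',305,348,.089),('cheek top near R',385,348,.089),('tip',608,228,.1537)):
    p=f(x,y,z);D=p-btn; print(n,p.round(1),(D@ex).round(1),(D@ey).round(1))
print(t, btn,(t-btn)@ex,(t-btn)@ey)
P=pts(d);g=d['color'].sum(2)/3
m=np.zeros((400,640),bool);m[203:223,368:392]=1;m&=(g<45)
q=P[m&(P[...,2]>.098)]*1000;D=(q[:,:2]-btn)
print('paddle top',len(q),q.mean(0),(D@ex).min(),(D@ex).max(),(D@ey).min(),(D@ey).max())
E
```

```text
base rear near bottom [397.8 227.6] -153.8 16.5
base rear near top [399.4 223.8] -153.1 12.4
base rear far top [406.9 198.4] -151.9 -14.0
base front near top [550.8 276. ] 6.4 26.7
plinth rear near top [351.7 225.4] -199.0 25.4
plinth rear near bot [351.4 216.2] -201.5 16.6
plinth front near top [553.2 272. ] 7.7 22.1
paddle top c [397.4 209.6] -158.5 -0.9
cheek top near L [499.3 248.9] -50.1 12.7
cheek top near R [471.  237.9] -80.2 8.9
tip [396.2 212. ] -159.1 1.8
[398.00295216 209.74885909] [550.99865185 248.6174806 ] -157.85326983940737 -0.8939024143823042
paddle top 184 [394.50811895 216.34536882 106.18084182] -175.42100975520478 -144.3270085112061 -11.833178848213336 18.730039057966067
```

The jack stands free on the plinth, with its saddle within about 1 mm of the pad and the fingertip over the paddle. I'll make the trial press.

Request:
{"fn": "send_rows", "kwargs": {
  "increments": [
    [1,0,0,-0.02,0],
    [1,0,0,-0.038,0],
    [1,0,0,-0.046,0],
    [1,-0.001,0,-0.052,0],
    [1,-0.002,-0.0005,-0.058,0],
    [1,-0.003,-0.001,-0.064,0],
    [1,-0.004,-0.001,-0.07,0],
    [1,-0.005,-0.0012,-0.076,0],
    [1,-0.005,-0.0012,-0.081,0],
    [1,-0.005,-0.0012,-0.086,0],
    [1,-0.005,-0.0012,-0.09,0],
    [1,-0.004,-0.001,-0.094,0],
    [1,-0.004,-0.001,-0.096,0],
    [1,-0.004,-0.001,-0.096,0]
  ]
}}

```text
time: 9.95
eef_pos: [0.3951, 0.2092, 0.0759]
orientation: [[0.97, 0.242, 0.003], [0.242, -0.97, 0.001], [0.004, -0.0, -1.0]]
contact_force: [-0.4, 2.1, 6.1]
opening: 0.0
gripper_force: 3.3
```

Request:
{"fn": "send_rows", "kwargs": {
  "increments": [
    [1,0,0,-0.002,0],
    [1,0,0,-0.003,0],
    [1,0,0,-0.004,0],
    [1,0,0,-0.004,0],
    [1,0,0,-0.004,0]
  ]
}}

```text
time: 10.45
eef_pos: [0.3956, 0.2093, 0.0743]
orientation: [[0.97, 0.242, 0.002], [0.242, -0.97, 0.0], [0.002, 0.0, -1.0]]
contact_force: [-10.6, -2.2, 27.7]
opening: -0.0
gripper_force: 15.2
```

```bash
python3 - <<'E'
from h import *
b=grab('side','s5')
o=ctrl.get_obs();print(o['eef_pos'],o['contact_force'],o['time'])
cv2.imwrite('pics/c6.png',cv2.resize(b['color'][140:270,260:400],None,fx=5,fy=4.5))
E
```

```text
[0.39559698 0.20934292 0.07432826] [-10.31719725  -2.29582968  28.94008046] 10.5
```

View pics/c6.png

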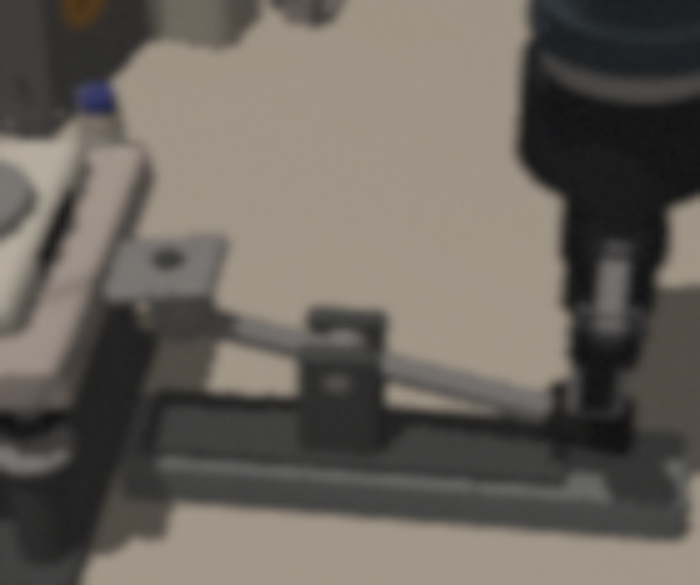

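The slab is raised: the button went from row 296 to 258, and the cheeks have not moved. The force jump to 28 N shows the handle is on its stop. Next I'll let the handle come all the way up and then check it.

Request:
{"fn": "send_rows", "kwargs": {
  "increments": [
    [1,0,0,0.004,0],
    [1,-0.001,0,0.01,0],
    [1,-0.001,0,0.016,0],
    [1,-0.001,0,0.022,0],
    [1,-0.001,0,0.028,0],
    [1,0,0,0.034,0],
    [1,0.002,0,0.04,0],
    [1,0.003,0.001,0.046,0],
    [1,0.004,0.001,0.052,0],
    [1,0.004,0.001,0.06,0],
    [1,0.004,0.001,0.075,0],
    [1,0.004,0.001,0.09,0],
    [1,0.004,0.001,0.09,0],
    [1,0.004,0.001,0.09,0]
  ]
}}

```text
time: 11.9
eef_pos: [0.3973, 0.2096, 0.1605]
orientation: [[0.97, 0.242, -0.0], [0.242, -0.97, -0.0], [-0.0, 0.0, -1.0]]
contact_force: [-0.1, -0.3, -0.6]
opening: 0.002
gripper_force: 0.0
```

```bash
python3 - <<'E'
from h import *
b=grab('side','s6')
o=ctrl.get_obs();print(o['eef_pos'],o['contact_force'],o['time'])
a=dict(np.load('s4.npz'))
df=np.abs(b['color'].astype(int)-a['color']).sum(2)[180:270,260:400]; print('diff px vs before press',(df>60).sum())
cv2.imwrite('pics/c7.png',cv2.resize(b['color'][140:270,260:400],None,fx=5,fy=4.5))
E
```

```text
[0.39696769 0.20955825 0.15996124] [0.05857084 0.01316661 0.18433632] 11.95
diff px vs before press 121
```

View pics/c7.png

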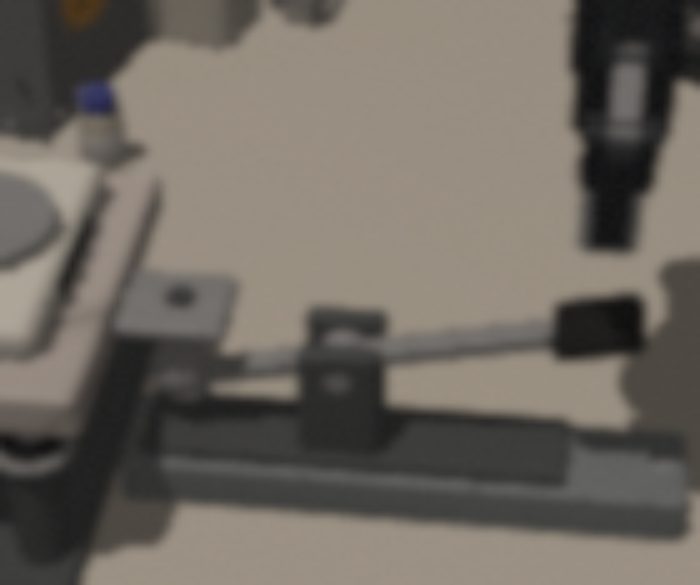

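The handle is fully up again (paddle at (598,325)), the slab is back on its feet and the jack has not moved. I'll press a second time and hold.

Request:
{"fn": "send_rows", "kwargs": {
  "increments": [
    [1,0,0,-0.015,0],
    [1,0,0,-0.028,0],
    [1,0,0,-0.036,0],
    [1,-0.001,0,-0.042,0],
    [1,-0.002,-0.0005,-0.048,0],
    [1,-0.003,-0.001,-0.054,0],
    [1,-0.004,-0.001,-0.06,0],
    [1,-0.005,-0.0012,-0.066,0],
    [1,-0.005,-0.0012,-0.071,0],
    [1,-0.005,-0.0012,-0.076,0],
    [1,-0.005,-0.0012,-0.08,0],
    [1,-0.004,-0.001,-0.084,0],
    [1,-0.004,-0.001,-0.087,0],
    [1,-0.004,-0.001,-0.089,0],
    [1,-0.004,-0.001,-0.089,0],
    [1,-0.004,-0.001,-0.089,0],
    [1,-0.004,-0.001,-0.089,0],
    [1,-0.004,-0.001,-0.089,0]
  ]
}}

```text
time: 13.75
eef_pos: [0.3951, 0.2092, 0.0745]
orientation: [[0.97, 0.242, 0.002], [0.242, -0.97, 0.0], [0.002, 0.0, -1.0]]
contact_force: [-8.6, -1.5, 22.7]
opening: -0.001
gripper_force: 12.4
```

```bash
python3 - <<'E'
from h import *
b=grab('side','s7')
o=ctrl.get_obs();print(o['eef_pos'],o['contact_force'],o['time'])
a=dict(np.load('s5.npz'))
df=np.abs(b['color'].astype(int)-a['color']).sum(2); print('diff vs first press',(df>60).sum())
E
```

```text
[0.39512549 0.20917381 0.07449104] [-8.25391808 -1.92320822 24.16653974] 13.8
diff vs first press 0
```

The arm is at the stop again at 24 N, and the picture matches the first full press.

```bash
python3 -c "
from workcell import ctrl
print(ctrl.hand_in())"
```

```text
the job is handed in; nothing more can be done
None
```

The jack stands on the plinth under the lift pad, saddle about 1 mm off centre by camera; I pumped it once as a trial, then pressed it down to its stop and handed in at 13.8 s with the handle held there at 24 N and the slab's front raised.

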